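# Draw the sagging bolt and hold the billet crib's gate ajar

### The job

The barrel bolt on the wood crib's gate sags and hooks behind the bent lip of its keeper: take the bolt by its knob, lift it clear of the lip and, keeping it lifted, draw it back out of the keeper without wrenching it. Then pull the gate open by the same knob until its free edge stands about 10 cm out, and finish while still holding the knob, with the bolt drawn and the gate held steadily ajar (its sprung hinges shut it if you let go). Leave the mallet, the tin and the neck blank where they are.

Things in the scene. Friction and masses are not known exactly. Their poses are not given: they have to be found in the camera images.
- crib: Open wooden box for billets, fixed on the bench, 420 mm wide (y), 220 deep (x), 235 high. Origin: on the bench, in the plane of its front, midway between the front posts. x points to its back, y along the front to the hinge post, z up. The gate fills the 320 mm between the posts, front face flush with them (x = 0), top 225 mm above the bench. The space in front of the gate is free for 200 mm.
- gate (a joint): Angle of the slatted wooden gate (0.7 kg, 320 mm wide, 20 thick): 0 shut, positive = free edge swung out of the crib's front (to the crib's -x), limit 1.5 rad. Sprung hinges shut it when it is let go: 0.5 N m at 0, and 1 N m more per rad (about 3 N at the knob when ajar). At 0.31 rad the free edge stands 100 mm out.
- gate_hinge (a point): Point on the gate's upright hinge axis (crib x = 0, y = +160 mm), 198 mm above the bench.
- gate_edge (a point): Top front corner of the gate's free edge, 320 mm from the hinge axis, 225 mm above the bench.
- barrel (a joint): Lift angle of the sagging bolt with its barrel: 0 hanging at rest, keeper end 0.06 rad below level; grows as that end is raised; stop at 0.11. Sinks back when let go; lifting takes about 4 N at the knob. The nose clears the keeper's lip from about 0.05 up, which is the knob raised by 5 to 6 mm; 8 to 10 mm is comfortable, the stop is at about 12 mm.
- barrel_screw (a point): The one screw left in the barrel's steel back plate (162 x 36 mm, with two guide straps standing 28 mm off the gate): on the gate's face, at the plate's hinge-side end, 175 mm from the hinge axis, 198 mm above the bench. The sagging barrel and bolt pivot on it.
- bolt (a joint): How far (m) the steel rod (18 mm thick, 203 long) is drawn along its length towards the gate's hinge: 0 shot, 0.075 fully drawn; starts at 0 to 0.009. A 27 mm long notch is cut half through its underside behind the 20 mm nose. Unlifted, the nose catches on the lip at about 0.0125. The nose has left the keeper at 0.036; only then can the gate swing. Sliding friction 1.5 N.
- bolt_nose (a point): Centre of the rod's end face, the end that sits in the keeper.
- bolt_knob: Bolt's grip: steel cylinder, 18 mm diameter, 32 long, level, square to the gate's face. Origin: mid-length on its axis, 53 mm before the face, about 35 mm below the gate's top. x: along the cylinder to the face; y: the way the rod is drawn, to the hinge; z: up. Bolt shot: 115 mm from the barrel screw. Free for 25 mm on both sides at its origin, and below down to the bench.
- keeper: Steel staple on the other front post, into which the bolt is shot: 24 mm wide, 52 high, standing 31 mm off the post. Its lower edge on the gate's side is bent up into a lip 3 mm thick that stands in the rod's notch. Origin and axes: the crib's.
- keeper_lip (a point): Middle of the upper edge of the keeper's bent-up lip, 187 mm above the bench; this edge runs along the crib's x.
- mallet: Bystander: turned wooden mallet lying on the bench, head 72 mm thick and 110 mm long, handle 24 mm thick and 140 mm long. Origin: on the bench below the middle of its head; x points along the handle.
- varnish: Bystander: steel tin with a paper band, 64 mm in diameter and 85 mm high, upright. Origin: centre of its underside.
- neck_blank: Bystander: pale wooden neck blank lying on the bench, 332 mm long, 62 mm wide at its head, 32 mm thick. Origin: on its underside, in the middle of the 260 mm shaft; x points to the head.

How it is judged:
By the outcome, as a careful person would: the job done as asked, in the order asked, and still so for the second after the job is handed in, while the arm keeps its last pose, push and grip.
It also fails if it takes over 35 s, if anything falls off the work surface, if the arm or the gripper's body presses on something with over 40 N, if the wrist force passes 120 N, or if a joint passes its speed limit or range.

### The arm

A 6-joint arm with a two-finger parallel gripper is mounted at the origin on the work surface. World frame = base frame: x ahead of the robot, y to its left, z up, the work surface at z = 0. Lengths are in mm, angles in rad, forces in N, time in s.
With the tool pointing down it reaches from about 325 to 775 mm from the base axis. Payload 5.5 kg.
Tool frame: the origin (TCP) lies at the very end of the fingers, on their centre line; the grasp point (between the pads) lies 19 mm behind it; z points along the fingers, y is the line along which they close (so a half turn about z gives the same grasp; the last joint's range is limited). The gripper opens to 85 mm and grips with 20 to 120 N. Pads are 22 mm wide; open, the fingers measure 114 mm over their backs; the gripper's body (76 mm by 85 mm) begins 54 mm behind the grasp point. The pads swing forward as they close: fully open they stand 13 mm farther back than shut.
Start: joints at [-1.391, 0.091, 1.231, -0, 1.82, -0.057], TCP at [140.754, -583.271, 231.275] pointing down, gripper open.
Joint ranges: [-2.87, 2.87], [-0.86, 2.18], [0.17, 2.46], [-1.51, 4.65], [0.06, 2.69], [-2.65, 2.65]. Speed limits (rad/s): [2.57, 2.57, 3.01, 3.14, 3.14, 3.14].

### API

Orientations are given as a unit quaternion [x, y, z, w].
In Python, from station import env gives the robot as it stands.
- The arm moves only by the tool step_arm, never from a script. Its argument "plan" is one flat list of numbers, 5 for each row, row after row: the shift along the tool's x, y, z in cm, then the turn about the tool's z in rad, then the opening in per cent of the stroke, from 0 (shut) to 100 (fully open). A call has exactly 10 rows; each row shifts and turns the commanded pose from where the row before left it, along the tool's axes as they then stand; what a row does not reach is not made up. A row lasts 1/10 s, in which the tool goes at most 50 mm and 8.59 degrees, less where a joint would pass 70% of its speed; a pose out of reach is approached as far as the arm can. A call with a gripper value outside its range is refused whole. The fingers move at their own pace and stop on an object; the grip force is fixed at half the most. Time passes only in rows, so rows that do not move let the fingers close, or fill a call up. It gives the time, the measured TCP pose, the force, the opening and the grip force at its end, in the units of the state.
- env.get_state(): the state, without advancing time (a new reading comes with each control period).
- env.read_camera(name): name is "scene" or "side" or "wrist"; returns a dict with "img" (420x560x3 uint8, red, green, blue), "depth" (420x560 float32, mm along the optical axis (not along the pixel's ray), 0 where there is no reading), "intrinsics" (3x3 intrinsics, pixels), "distortion" ([k1, k2, p1, p2, k3] as OpenCV has them; the pictures are not rectified), "R" (3x3) and "t" (3): a world point X has camera coordinates R X + t; the wrist camera has in their place "tool_from_camera" (4x4, takes a point from camera to tool coordinates, whose origin is the TCP and whose axes are the flange's). Camera axes: x right, y down, z forward; pixel columns grow to the right and rows downward; lengths in mm; the calibration is good to about 2 mm. A picture is of the moment at which its call begins: read the wrist's pose just before it.
- env.sign_off(): hands the job in; it is judged then, once.
Trained networks look in a picture, given as the dict that the camera call returned (one of the last four; its "shot" number tells which), for a name from the list of things; names that differ only in an ending like _2 or _b are one class to them, and where a whole thing is asked for, a point or a joint stands for the part that bears it (a point fixed in the world has none). Each returns a list of dicts, best first, with "p" (0 to 1); they miss things now and then, are a little off and sometimes report something else, mostly with a low value. They report only what shows in the picture. A call takes as long as a camera call.
- env.find_in(label, picture): "uv" ([column, row] in pixels, amid what is visible of it).
The state is a dict: "time": time; "q": joint angles; "dq": joint speeds; "joint_torque": joint torques, N m; "tcp_pos": TCP position; "tcp_rot": TCP orientation; "force": force on the tool from outside, world axes, zero at the start; "ft_torque": the same for the moment, N m; "opening": opening from 0.0 (shut) to 1.0 (fully open); "gripper_force": force on a finger pad.
Only numpy, scipy, OpenCV 4.12 (cv2) and the standard library are available. Lean on these libraries where they do the work, as an engineer would, in place of code of your own. Each camera call takes 0.05 s, during which the arm holds its last target. There are 200 camera calls.

## Working session

There is one attempt and no reset: what is moved stays moved. The work goes in short steps, Python scripts to look and compute and a tool call to move; the robot and the scene stay as the last step left them, time stands still between calls to the robot, and variables do not carry over. Pictures are saved under pics/ and viewed, at most 10 in all, crops included, and the job is handed in when it is done.

Besides the shell and the picture viewer there is one more tool, called after "Call:" by a JSON object that holds its "name" and its "arguments". step_arm: Moves the arm, as the interface text tells. Its arguments: {"type":"object","properties":{"plan":{"type":"array","items":{"type":"number"}}},"required":["plan"]}

```bash
ls; mkdir -p pics; cat > h.py <<'E'
import numpy as np, cv2
from station import env
from scipy.spatial.transform import Rotation as Rn
def save(p,n): cv2.imwrite('pics/'+n,p['img'][:,:,::-1])
def ray(p,uv):
    return np.append(cv2.undistortPoints(np.array([[uv]],float),p['intrinsics'],p['distortion'])[0,0],1)
def w(p,uv,d=None):
    if d is None:
        u,v=map(int,np.round(uv)); a=p['depth'][max(v-1,0):v+2,max(u-1,0):u+2]; a=a[a>0]; d=np.median(a) if a.size else np.nan
    c=ray(p,uv)*d
    if 'R' in p: return p['R'].T@(c-p['t'])
    s=p['st']; T=p['tool_from_camera']; return Rn.from_quat(s['tcp_rot']).as_matrix()@(T[:3,:3]@c+T[:3,3])+s['tcp_pos']
E
python3 - <<'E'
from h import *
s=env.get_state(); print(s)
for c in ['scene','side']:
    p=env.read_camera(c); save(p,c+'0.png')
    print(c,p['R'].round(3).tolist(),p['t'])
    for l in ['bolt_knob','barrel_screw','gate_hinge','gate_edge','keeper','keeper_lip','bolt_nose','mallet','varnish','neck_blank','crib']:
        print(l,[(np.round(r['uv']).tolist(),round(r['p'],2),w(p,r['uv']).round().tolist()) for r in env.find_in(l,p)[:2]])
E
```

```text
pics
{'time': 0.0, 'q': array([-1.39068244e+00,  9.18915794e-02,  1.23190554e+00,  9.90175286e-07,
        1.81976417e+00, -5.67277895e-02]), 'dq': array([-0.00108784,  0.00186466, -0.00099516,  0.00033461, -0.001786  ,
        0.0003434 ]), 'joint_torque': array([-2.32480117e-03, -4.58733666e+01, -4.18020022e+01, -1.09785660e-04,
        1.16761492e-02, -2.35349106e-06]), 'tcp_pos': array([ 140.71338559, -582.98445017,  230.12015686]), 'tcp_rot': array([ 9.92995947e-01,  1.18144318e-01, -6.02079956e-05, -9.82474343e-04]), 'force': array([-1.20349585,  0.24051094, -0.63600548]), 'ft_torque': array([ 0.03560133, -0.0007614 ,  0.01139652]), 'gripper_force': 0.0, 'opening': 1.00115795536302}
scene [[0.33, 0.944, -0.015], [0.769, -0.278, -0.576], [-0.548, 0.179, -0.817]] [-214.2069972  -358.11482279 1397.98852476]
bolt_knob [([281.0, 159.0], 0.58, [482.0, 64.0, 195.0])]
barrel_screw [([271.0, 165.0], 0.81, [493.0, 35.0, 197.0]), ([281.0, 157.0], 0.22, [478.0, 64.0, 198.0])]
gate_hinge [([267.0, 197.0], 0.57, [595.0, -5.0, 224.0]), ([269.0, 166.0], 0.52, [497.0, 30.0, 200.0])]
gate_edge [
[... 663 characters left out ...]
708844   224.60828715 1103.478185  ]
bolt_knob []
barrel_screw [([312.0, 203.0], 0.81, [496.0, 32.0, 200.0]), ([281.0, 217.0], 0.46, [581.0, 2.0, 133.0])]
gate_hinge [([283.0, 217.0], 0.63, [578.0, -0.0, 130.0])]
gate_edge [([281.0, 213.0], 0.67, [580.0, 5.0, 144.0])]
keeper [([347.0, 210.0], 0.87, [412.0, 51.0, 208.0])]
keeper_lip [([350.0, 214.0], 0.72, [404.0, 53.0, 201.0])]
bolt_nose [([314.0, 205.0], 0.96, [489.0, 35.0, 198.0])]
mallet [([155.0, 327.0], 0.66, [708.0, 371.0, 61.0])]
varnish [([264.0, 335.0], 0.57, [492.0, 331.0, 76.0])]
neck_blank [([262.0, 336.0], 0.73, [496.0, 333.0, 72.0]), ([351.0, 208.0], 0.4, [402.0, 52.0, 216.0])]
crib [([281.0, 214.0], 0.58, [581.0, 5.0, 140.0])]
```

```bash
python3 - <<'E'
import cv2
a=cv2.imread('pics/side0.png'); b=cv2.imread('pics/scene0.png')
cv2.imwrite('pics/side0c.png',cv2.resize(a[140:340,180:446],None,fx=3,fy=3,interpolation=cv2.INTER_CUBIC))
cv2.imwrite('pics/scene0c.png',b)
E
```

```text
(no output)
```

View pics/side0c.png

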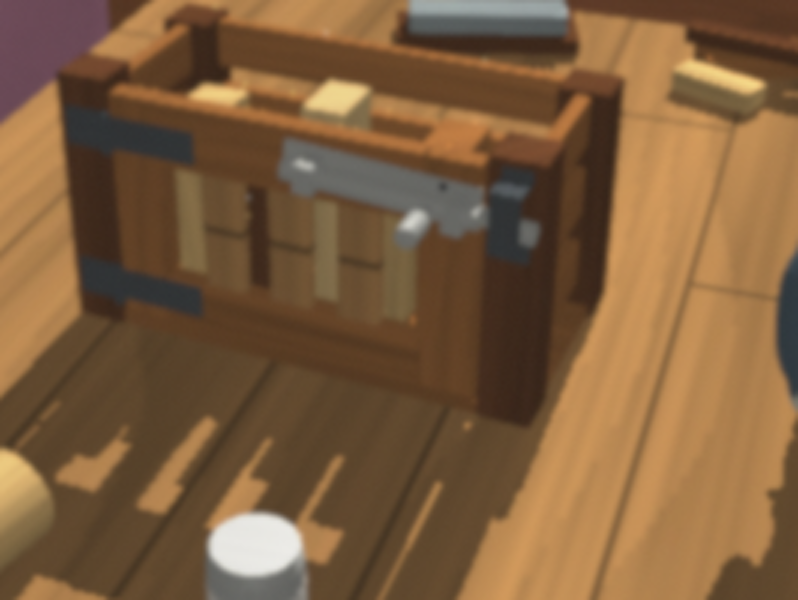

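View pics/scene0c.png

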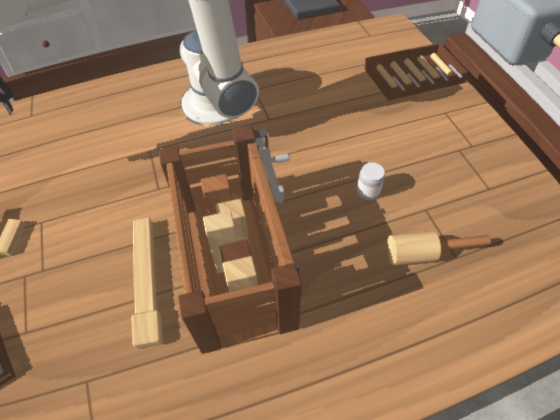

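The side view shows the gate with its knob at about (317,216) and the keeper at about (352,211). The hinge post is at the far left. The scene view has the knob at (281,158), pointing away from the crib to world +y. The keeper is at the end nearest the robot. Next I'll fit the front plane and find the knob in the depth data.

```bash
cat >> h.py <<'E'
def cloud(p):
    h,wd=p['depth'].shape; v,u=np.mgrid[:h,:wd]; uv=np.stack([u,v],-1).reshape(-1,1,2).astype(float)
    r=cv2.undistortPoints(uv,p['intrinsics'],p['distortion'])[:,0]; d=p['depth'].reshape(-1)
    c=np.c_[r,np.ones(len(r))]*d[:,None]
    if 'R' in p: X=(c-p['t'])@p['R']
    else:
        s=p['st'];T=p['tool_from_camera'];X=(c@T[:3,:3].T+T[:3,3])@Rn.from_quat(s['tcp_rot']).as_matrix().T+s['tcp_pos']
    X[d<=0]=np.nan; return X
E
python3 - <<'E'
from h import *
pc={c:env.read_camera(c) for c in ['side','scene']}
X=cloud(pc['side']); X=X[np.isfinite(X).all(1)]
m=(X[:,0]>350)&(X[:,0]<850)&(abs(X[:,1])<250)&(X[:,2]>20)&(X[:,2]<215); P=X[m]
rng=np.random.default_rng(0); best=0
for _ in range(2000):
    a,b=P[rng.integers(len(P),size=2),:2]; n=np.array([a[1]-b[1],b[0]-a[0]]); l=np.linalg.norm(n)
    if l<100: continue
    n/=l; k=abs((P[:,:2]-a)@n)<4
    if k.sum()>best: best=k.sum(); K=k
Q=P[K]; c=Q[:,:2].mean(0); t=np.linalg.svd(Q[:,:2]-c)[2][0]; t*=np.sign(t[0]); n=np.array([-t[1],t[0]])
print('plane',best,len(P),c,'yaw of t',np.arctan2(t[1],t[0]),'n',n, 'extent',np.percentile((Q[:,:2]-c)@t,[0.5,99.5]))
o=c
for nm,p in pc.items():
    X=cloud(p); s=(X[:,:2]-o)@t; d=(X[:,:2]-o)@n
    k=(d>36)&(d<85)&(X[:,2]>150)&(X[:,2]<240)&(abs(s)<230)
    Y=X[k]; print(nm,k.sum(),'s',np.percentile(s[k],[2,50,98]),'d',np.percentile(d[k],[2,50,98]),'z',np.percentile(Y[:,2],[2,50,98]),'pix',np.array(np.unravel_index(np.where(k)[0],p['depth'].shape)).mean(1))
    k=(abs(d+10)<18)&(X[:,2]>215)&(X[:,2]<245)&(abs(s)<260)
    print(' top ext',np.percentile(s[k],[1,99]),'z',np.percentile(X[k,2],[5,50,95]))
    k=(d>20)&(d<36)&(X[:,2]>140)&(X[:,2]<240)&(abs(s)<260); print(' hardware s',np.percentile(s[k],[2,98]))
    # front of upper posts
E
```

```text
plane 6846 16025 [585.86261332   6.30668387] yaw of t -0.07771047554589318 n [0.07763228 0.99698206] extent [-199.92266737  214.5716997 ]
side 105 s [-126.02357067 -119.34270212 -109.44856143] d [38.66220732 60.87874478 70.60415948] z [185.39407906 196.33688614 201.27643753] pix [215.85714286 317.05714286]
 top ext [-200.10102326  211.68975089] z [216.15919446 224.45290518 234.81204091]
 hardware s [-193.56047517   -2.96560725]
scene 108 s [-118.84318983 -109.30796833 -104.79326577] d [37.43932492 51.94295451 67.53937143] z [186.34491454 196.3072428  200.74331345] pix [158.14814815 282.15740741]
 top ext [-191.48673416  219.30366097] z [220.94141733 225.16115496 235.56903116]
 hardware s [-187.09510022    4.00727874]
```

Call:
{"name": "step_arm", "arguments": {"plan": [0,0,-3.5,0,45,0,0,-3.5,0,45,2.6,-3,0,0,45,2.6,-3,0,0,45,2.6,-3,0,0,45,2.6,-3,0,0,45,2.6,-3,0,0,45,2.6,-3,0,0,45,2.6,-3,0,0,45,2.6,-3,0,0,45]}}

```text
time: 2.3
tcp_pos: [287.0, -299.7, 301.5]
tcp_rot: [0.993, 0.118, 0.0, 0.0]
force: [1.4, 0.9, 0.9]
opening: 0.451
gripper_force: 0.0
```

Call:
{"name": "step_arm", "arguments": {"plan": [3,-3.5,0,0,45,3,-3.5,0,0,45,3,-3.5,0,0,45,3,-3.5,0,0,45,3,-3.5,0,0,45,3,-3.5,0,0,45,3,-3.5,0,0,45,3,-3.5,0,0,45,3,-3.5,0,0,45,0,0,0,-0.14,45]}}

```text
time: 3.3
tcp_pos: [476.3, 72.8, 299.8]
tcp_rot: [0.982, 0.19, -0.001, -0.001]
force: [-0.7, 0.2, 0.3]
opening: 0.453
gripper_force: 0.0
```

Call:
{"name": "step_arm", "arguments": {"plan": [0,0,0,-0.14,45,0,0,0,-0.14,45,0,0,0,-0.14,45,0,0,0,-0.14,45,0,0,0,-0.14,45,0,0,0,-0.14,45,0,0,0,-0.14,45,0,0,0,-0.14,45,0,0,0,0,45,0,0,0,0,45]}}

```text
time: 4.3
tcp_pos: [475.2, 68.4, 301.3]
tcp_rot: [0.734, 0.679, 0.0, 0.0]
force: [0.3, 0.0, -0.3]
opening: 0.45
gripper_force: 0.0
```

```bash
cat >> h.py <<'E'
O=np.array([585.863,6.307]); t=np.array([.99698,-.07763]); n=np.array([.07763,.99698])
def sd(X): X=np.asarray(X); return np.array([(X[:2]-O)@t,(X[:2]-O)@n,X[2]])
E
python3 - <<'E'
from h import *
s=env.get_state(); p=env.read_camera('wrist'); p['st']=s; save(p,'w1.png')
R=Rn.from_quat(s['tcp_rot']).as_matrix(); print(s['time'],s['tcp_pos'],'sd',sd(s['tcp_pos']),'tooly ang',np.arctan2(R[1,1],R[0,1]),R[2],s['q'],s['force'],s['opening'])
for l in ['bolt_knob','barrel_screw','bolt_nose','keeper']:
    for r in env.find_in(l,p)[:2]: print(l,np.round(r['uv']),r['p'],w(p,r['uv']).round(1),sd(w(p,r['uv'])).round(1))
X=cloud(p); a=(X[:,:2]-O)@t; d=(X[:,:2]-O)@n
k=(d>38)&(d<80)&(X[:,2]>150)&(X[:,2]<215)&(abs(a)<230)
print(k.sum()); 
if k.sum(): print('s',np.percentile(a[k],[2,50,98]),'d',np.percentile(d[k],[2,50,98]),'z',np.percentile(X[k,2],[2,50,98]))
k=(abs(d)<30)&(X[:,2]>218)&(X[:,2]<232); print('gate top d',np.percentile(d[k],[1,99]) if k.sum() else 0)
E
```

```text
4.3 [475.20179983  68.39843887 301.34831362] sd [-115.14716174   53.31329376  301.34831362] tooly ang -0.07770271855207758 [ 5.22789357e-05  1.69936611e-04 -9.99999984e-01] [ 7.20569587e-02 -2.03172175e-01  1.38902419e+00  2.84168351e-05
  1.95556480e+00  1.49770341e-01] [ 0.31410275  0.04305203 -0.31462008] 0.44956158408788355
bolt_knob [281. 216.] 0.75 [474.4  64.6 200. ] [-115.6   49.5  200. ]
barrel_screw [306. 253.] 0.87 [493.9  28.4 200.5] [-93.4  14.9 200.5]
bolt_nose [297. 249.] 0.86 [485.7  32.8 200.1] [-101.9   18.6  200.1]
keeper [205. 251.] 0.94 [410.4  46.7 222.9] [-178.1   26.7  222.9]
727
s [-124.84418938 -115.97682885 -107.23209944] d [38.67712943 54.39202988 68.22393364] z [191.03522926 198.50164649 201.16163671]
gate top d [-19.05349431  27.76192482]
```

View pics/w1.png

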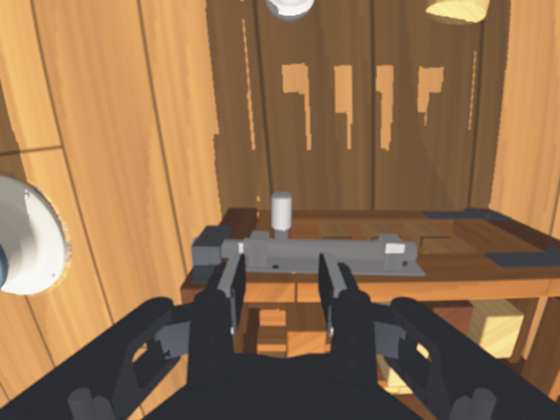

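The wrist view shows the knob at (281,212), with its tip pointing away from the gate. It lies under the tool axis, with its centre at s −116, d 53.5, z ≈ 192. I'll descend and close.

Call:
{"name": "step_arm", "arguments": {"plan": [0,-0.08,3,0,45,0,0,3,0,45,0,0,3,0,45,0,0,2,0,45,0,0,1,0,45,0,0,0.9,0,45,0,0,0,0,45,0,0,0,0,45,0,0,0,0,45,0,0,0,0,45]}}

```text
time: 5.55
tcp_pos: [474.8, 68.5, 173.3]
tcp_rot: [0.733, 0.68, 0.001, 0.001]
force: [-0.5, 0.0, 0.1]
opening: 0.449
gripper_force: 0.0
```

```bash
python3 - <<'E'
from h import *
s=env.get_state(); p=env.read_camera('wrist'); p['st']=s; save(p,'w2.png')
print(s['tcp_pos'],sd(s['tcp_pos']),s['force'])
E
```

```text
[474.83706505  68.46701397 173.32260292] [-115.51611851   53.35334739  173.32260292] [-0.54695351  0.03577807  0.13849088]
```

View pics/w2.png

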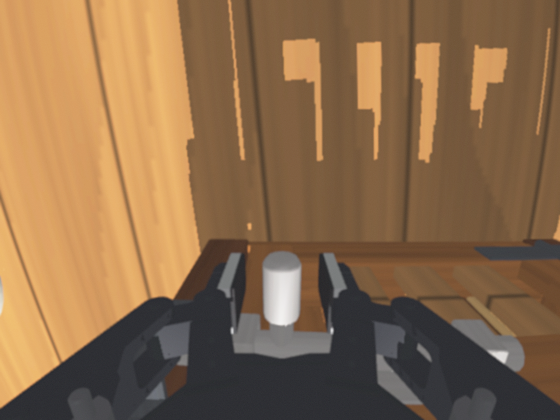

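The knob at (282,287) sits centred between the open fingers, so I'll close.

Call:
{"name": "step_arm", "arguments": {"plan": [0,0,0,0,20,0,0,0,0,10,0,0,0,0,5,0,0,0,0,5,0,0,0,0,5,0,0,0,0,5,0,0,0,0,5,0,0,0,0,5,0,0,0,0,5,0,0,0,0,5]}}

```text
time: 6.6
tcp_pos: [474.6, 68.4, 172.6]
tcp_rot: [0.733, 0.68, 0.0, 0.0]
force: [-0.3, -0.1, 5.3]
opening: 0.193
gripper_force: 58.9
```

Call:
{"name": "step_arm", "arguments": {"plan": [0,0,-0.15,0,5,0,0,-0.15,0,5,0,0,-0.15,0,5,0,0,-0.15,0,5,0,0,-0.15,0,5,0,0,-0.15,0,5,0,0,0,0,5,0,0,0,0,5,0,0,0,0,5,0,0,0,0,5]}}

```text
time: 7.6
tcp_pos: [474.2, 68.5, 181.1]
tcp_rot: [0.733, 0.68, -0.0, -0.0]
force: [-0.9, -0.9, -6.7]
opening: 0.183
gripper_force: 58.5
```

```bash
python3 - <<'E'
from h import *
s=env.get_state(); p=env.read_camera('wrist'); p['st']=s
p2=env.read_camera('side'); a=p2['img'][180:250,280:380]
cv2.imwrite('pics/s3.png',cv2.resize(a,None,fx=6,fy=6,interpolation=cv2.INTER_CUBIC)[:,:,::-1])
print(s['tcp_pos'],sd(s['tcp_pos']),s['force'],s['ft_torque'],s['gripper_force'])
E
```

```text
[474.20828012  68.4626576  181.0774394 ] [-116.14266632   53.30019161  181.0774394 ] [-0.94201517 -0.9003993  -6.66854103] [ 0.08702328  0.63737518 -0.07852303] 58.520085364580154
```

View pics/s3.png

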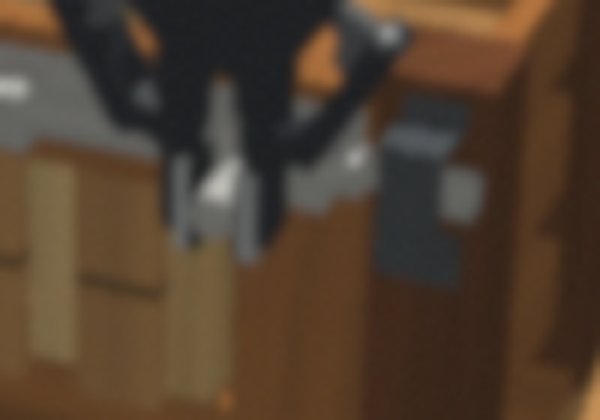

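The bolt is lifted 8.5 mm with normal force. Now I'll draw it level along the rod, tool +y.

Call:
{"name": "step_arm", "arguments": {"plan": [0,0.2,0,0,5,0,0.4,0,0,5,0,0.5,0,0,5,0,0.5,0,0,5,0,0.5,0,0,5,0,0.5,0,0,5,0,0.5,0,0,5,0,0.5,0,0,5,0,0.4,0,0,5,0,0,0,0,5]}}

```text
time: 8.7
tcp_pos: [515.1, 65.3, 181.0]
tcp_rot: [0.733, 0.68, 0.0, 0.0]
force: [1.5, -0.4, -9.6]
opening: 0.191
gripper_force: 58.6
```

```bash
python3 - <<'E'
from h import *
s=env.get_state()
print(s['tcp_pos'],sd(s['tcp_pos']),s['force'],s['ft_torque'],s['gripper_force'])
E
```

```text
[515.06835276  65.28235612 180.98638967] [-75.1591043   53.30146208 180.98638967] [ 1.523705   -0.38093335 -9.57874993] [-0.1004027   0.22674258 -0.00232266] 58.597439378499985
```

Call:
{"name": "step_arm", "arguments": {"plan": [0,0.3,0.01,0,5,0,0.4,0.01,0,5,0,0.4,0.01,0,5,0,0.4,0.01,0,5,0,0.4,0.01,0,5,0,0.3,0,0,5,0,0,0,0,5,0,0,0,0,5,0,0,0,0,5,0,0,0,0,5]}}

```text
time: 9.7
tcp_pos: [536.3, 63.7, 180.7]
tcp_rot: [0.733, 0.68, 0.0, 0.0]
force: [0.5, -3.0, -11.9]
opening: 0.184
gripper_force: 58.6
```

```bash
python3 - <<'E'
from h import *
s=env.get_state()
print(s['tcp_pos'],sd(s['tcp_pos']),s['force'],s['ft_torque'],s['gripper_force'])
p2=env.read_camera('side'); a=p2['img'][180:250,260:360]
cv2.imwrite('pics/s4.png',cv2.resize(a,None,fx=6,fy=6,interpolation=cv2.INTER_CUBIC)[:,:,::-1])
E
```

```text
[536.30757137  63.73269312 180.7140393 ] [-53.86372779  53.4052796  180.7140393 ] [  0.45176042  -3.02742799 -11.90628524] [-0.32186381  0.24892693 -0.0990588 ] 58.57339292764664
```

View pics/s4.png

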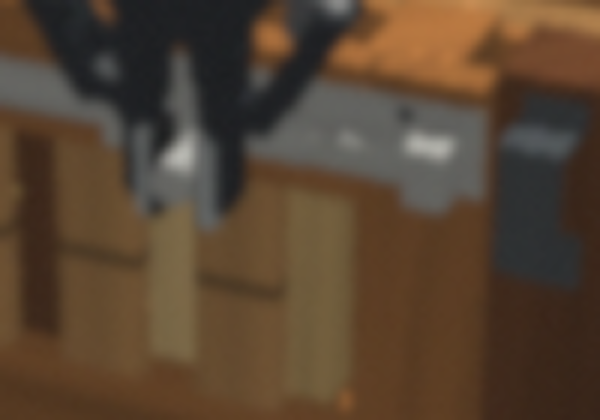

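The nose has left the keeper and the rod end is behind the strap at about (430,145) in the crop. Now I'll swing the gate, moving about the hinge in the tool's turning frame.

Call:
{"name": "step_arm", "arguments": {"plan": [0.22,0.055,0,0.01,5,0.45,0.11,0,0.02,5,0.45,0.11,0,0.02,5,0.45,0.11,0,0.02,5,0.45,0.11,0,0.02,5,0.45,0.11,0,0.02,5,0.45,0.11,0,0.02,5,0.45,0.11,0,0.02,5,0.22,0.055,0,0.01,5,0,0,0,0,5]}}

```text
time: 10.75
tcp_pos: [550.1, 98.4, 180.7]
tcp_rot: [0.785, 0.62, -0.0, -0.0]
force: [-0.6, -4.4, -11.2]
opening: 0.19
gripper_force: 58.8
```

```bash
python3 - <<'E'
from h import *
s=env.get_state()
print(s['tcp_pos'],sd(s['tcp_pos']),s['force'],s['ft_torque'],s['gripper_force'])
p=env.read_camera('side')
for l in ['gate_edge','gate_hinge','barrel_screw','bolt_nose']: print(l,[(np.round(r['uv']).tolist(),round(r['p'],2),sd(w(p,r['uv'])).round().tolist()) for r in env.find_in(l,p)[:2]])
E
```

```text
[550.14473721  98.39512327 180.74338213] [-42.75919465  89.0372084  180.74338213] [ -0.6108626   -4.39774179 -11.17643512] [-0.4668596   0.38108406 -0.14996643] 58.778120800852776
gate_edge [([277.0, 225.0], 0.92, [-7.0, 22.0, 125.0])]
gate_hinge [([278.0, 226.0], 0.76, [-9.0, 20.0, 120.0])]
barrel_screw [([310.0, 210.0], 0.69, [-104.0, 59.0, 207.0])]
bolt_nose [([292.0, 211.0], 0.69, [-62.0, 63.0, 196.0]), ([277.0, 225.0], 0.68, [-6.0, 22.0, 124.0])]
```

Call:
{"name": "step_arm", "arguments": {"plan": [0.22,0.055,0,0.01,5,0.45,0.11,0,0.02,5,0.45,0.11,0,0.02,5,0.45,0.11,0,0.02,5,0.45,0.11,0,0.02,5,0.45,0.11,0,0.02,5,0.45,0.11,0,0.02,5,0.34,0.08,0,0.015,5,0.22,0.055,0,0.01,5,0,0,0,0,5]}}

```text
time: 12.0
tcp_pos: [568.7, 128.9, 180.7]
tcp_rot: [0.83, 0.557, -0.0, -0.0]
force: [-0.6, -4.6, -12.3]
opening: 0.19
gripper_force: 58.8
```

```bash
python3 - <<'E'
from h import *
s=env.get_state()
print(s['tcp_pos'],sd(s['tcp_pos']),s['force'],s['ft_torque'],s['gripper_force'])
p=env.read_camera('side'); save(p,'s5.png')
X=cloud(p); a=(X[:,:2]-O)@t; d=(X[:,:2]-O)@n
# gate front face below the hardware: line d vs s
k=(X[:,2]>20)&(X[:,2]<160)&(a>-170)&(a<150)&(d>5)&(d<115)
A=np.c_[a[k],d[k]]; best=0; rng=np.random.default_rng(0)
for _ in range(1500):
    i,j=A[rng.integers(len(A),size=2)]; v=j-i; l=np.hypot(*v)
    if l<60: continue
    m=abs((A-i)@[-v[1]/l,v[0]/l])<2.5
    if m.sum()>best: best=m.sum(); M=m
f=np.polyfit(A[M,0],A[M,1],1); print('gate ang',np.arctan(-f[0]),'zero at s',-f[1]/f[0],best,'edge extent',np.percentile(A[M],[1,99],axis=0))
c=p['img'][140:310,170:400]; cv2.imwrite('pics/s5c.png',cv2.resize(c,None,fx=3.4,fy=3.4,interpolation=cv2.INTER_CUBIC)[:,:,::-1])
E
```

```text
[568.72957537 128.94264426 180.71551428] [-26.60188675 120.93521686 180.71551428] [ -0.57823199  -4.57445157 -12.28368216] [-0.47595783  0.46030007 -0.08628585] 58.81225571036339
gate ang 0.32241091283413614 zero at s 164.26545845641905 2208 edge extent [[-134.85824472    7.04693332]
 [ 146.63197332  100.39057908]]
```

View pics/s5c.png

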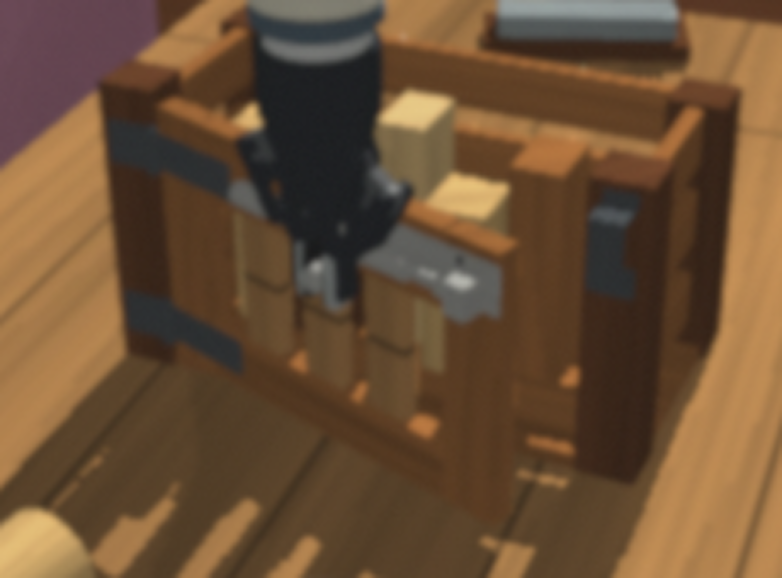

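The gate stands open at about 0.31–0.32 rad, so the free edge is about 100 mm out, and the knob is still held. I'll let it settle, then hand in.

Call:
{"name": "step_arm", "arguments": {"plan": [0,0,0,0,5,0,0,0,0,5,0,0,0,0,5,0,0,0,0,5,0,0,0,0,5,0,0,0,0,5,0,0,0,0,5,0,0,0,0,5,0,0,0,0,5,0,0,0,0,5]}}

```text
time: 13.05
tcp_pos: [568.6, 128.7, 180.8]
tcp_rot: [0.83, 0.557, 0.0, 0.0]
force: [-0.4, -4.0, -12.0]
opening: 0.187
gripper_force: 58.7
```

```bash
python3 -c "
from h import *
s=env.get_state();print(sd(s['tcp_pos']),s['force'],s['gripper_force'],abs(s['dq']).max());print(env.sign_off())"
```

```text
[-26.72748497 120.69981423 180.78177874] [ -0.40940777  -3.97964657 -12.03432926] 58.74941982328892 0.0023871738523546576
the job is handed in; nothing more can be done
None
```

I lifted the bolt clear of the lip, drew it about 62 mm and swung the gate until its free edge stood about 100 mm out, then handed in after 13 s, still holding the knob with the gate steady; I didn't go near the mallet, tin or neck blank.

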